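# Put the mixed-up mould blocks back on their own stands

## Robot

A 6-joint arm with a two-finger parallel gripper is mounted at the origin on the work surface. World frame = base frame: x ahead of the robot, y to its left, z up, the work surface at z = 0. Lengths are in mm, angles in rad, forces in N, time in s.
With the tool pointing down it reaches from about 275 to 1000 mm from the base axis. Payload 8.4 kg.
Tool frame: the origin (TCP) lies at the very end of the fingers, on their centre line; the grasp point (between the pads) lies 19 mm behind it (r.tcp_to_grasp is the distance from the TCP to the grasp point, in mm); z points along the fingers, y is the line along which they close (so a half turn about z gives the same grasp; the last joint's range is limited). The gripper opens to 85 mm and grips with 20 to 120 N. Pads are 22 mm wide; open, the fingers measure 114 mm over their backs; the gripper's body (76 mm by 85 mm) begins 54 mm behind the grasp point. The pads swing forward as they close: fully open they stand 13 mm farther back than shut.
Start: joints at [-1.246, 0.353, 1.633, -0, 1.155, -0.002], TCP at [200.632, -591.924, 231.281] pointing down, gripper open.
Joint ranges: [-2.63, 2.63], [-0.92, 2.1], [0.06, 2.66], [-1.3, 4.44], [0, 2.69], [-3.02, 3.02]. Speed limits (rad/s): [2.22, 2.22, 2.79, 3.14, 3.14, 3.14].

## Interface

Orientations are given as [roll, pitch, yaw] about the fixed x, y, z axes, in that order (R = Rz(yaw) Ry(pitch) Rx(roll)).
In Python, from rig import r gives the robot as it stands. The module is installed in compiled form; this text tells all that it offers.
- The arm moves only by the tool play_rows, never from a script. Its argument "rows" is a list of rows, each an object with "dp": the shift along the tool's x, y, z in units of 40 mm (1.0 is 40 mm), a list of three; "turn": the turn, a rotation vector about the tool's x, y, z in units of 6 degrees (1.0 is 6 degrees), a list of three; "fingers": the closure, from 0 (fully open) to 1 (shut). In form: [{"dp": [tx, ty, tz], "turn": [wx, wy, wz], "fingers": fingers}, ...]. A call has 1 to 5 rows; each row shifts and turns the commanded pose from where the row before left it, along the tool's axes as they then stand; what a row does not reach is not made up. A row lasts 1/12 s, in which the tool goes at most 41.7 mm and 7.16 degrees, less where a joint would pass 70% of its speed; a pose out of reach is approached as far as the arm can. A call is refused whole if a number of a shift passes 1 or a number of a turn 1, either way. A call with a gripper value outside its range is refused whole. The fingers move at their own pace and stop on an object; "force" is the grip in N (left out, the last holds). Time passes only in rows, so rows that do not move let the fingers close. It gives the time, the measured TCP pose, the force, the opening and the grip force at its end, in the units of the state.
- r.sense(): the state, without advancing time (a new reading comes with each control period).
- r.grab_frame(name): name is "side" or "top" or "wrist"; returns a dict with "pixels" (400x640x3 uint8, red, green, blue), "fx", "fy", "cx", "cy" (pixels), "pose" (4x4, takes a point from camera to world coordinates). Camera axes: x right, y down, z forward; pixel columns grow to the right and rows downward; lengths in mm; the calibration is good to about 2 mm. A picture is of the moment at which its call begins. There is no depth.
- r.sign_off(): hands the job in; it is judged then, once.
The state is a dict: "clock": time; "qpos": joint angles; "qvel": joint speeds; "joint_efforts": joint torques, N m; "eef_pos": TCP position; "tcp_rot": TCP orientation; "contact_force": force on the tool from outside, world axes, zero at the start; "wrist_torque": the same for the moment, N m; "opening": opening from 0.0 (shut) to 1.0 (fully open); "grasp_force": force on a finger pad.
Only numpy, scipy, OpenCV 4.12 (cv2) and the standard library are available. Lean on these libraries where they do the work, as an engineer would, in place of code of your own. Each camera call takes 0.05 s, during which the arm holds its last target. There are 200 camera calls.

## Task

The three cigar mould blocks are on each other's stands: change them round so that each lies on the stand with as many sample dowels as the block has grooves, squarely in the middle of the flat part and lengthwise with the stand. First park one of them in the middle of the empty board without dowels to make room, and leave that board empty again at the end. Keep the blocks upright, and do not disturb the jar, the weight or the tamper standing between the stands.

Things in the scene. Friction and masses are not known exactly. Their poses are not given: they have to be found in the camera images.
- mould_two: Loose black plastic cigar mould block, 110 long (its x) x 50 wide (its y) x 32 high (z) mm, about 0.16 kg, with two wide grooves (24 mm wide, 14 deep) cut across its top along y (black grooves between grey ridges). Origin: centre of the underside, z up. Solid and plain-sided for the lower 18 mm; grip across its 50 mm width. It starts on one of the stands.
- mould_three: Loose black plastic cigar mould block, 110 long (its x) x 50 wide (its y) x 32 high (z) mm, about 0.16 kg, with three medium grooves (19 mm wide, 14 deep) cut across its top along y (black grooves between grey ridges). Origin: centre of the underside, z up. Solid and plain-sided for the lower 18 mm; grip across its 50 mm width. It starts on one of the stands.
- mould_five: Loose black plastic cigar mould block, 110 long (its x) x 50 wide (its y) x 32 high (z) mm, about 0.16 kg, with five narrow grooves (13 mm wide, 14 deep) cut across its top along y (black grooves between grey ridges). Origin: centre of the underside, z up. Solid and plain-sided for the lower 18 mm; grip across its 50 mm width. It starts on one of the stands.
- stand_two: Fixed pale wooden stand: rimless board 12 mm thick, 84 wide (y), x = -70 to +118 mm, with two sample dowels (24 mm thick, 40 long, lying side by side along x, on a black strip) fixed on its far end, x = +74 to +114 mm. Origin: on the underside, below the middle of the flat part where a block belongs (block origin at z = +12 mm, long axis along the stand's x, either way round).
- stand_three: Fixed pale wooden stand: rimless board 12 mm thick, 84 wide (y), x = -70 to +118 mm, with three sample dowels (19 mm thick, 40 long, lying side by side along x, on a black strip) fixed on its far end, x = +74 to +114 mm. Origin: on the underside, below the middle of the flat part where a block belongs (block origin at z = +12 mm, long axis along the stand's x, either way round).
- stand_five: Fixed pale wooden stand: rimless board 12 mm thick, 84 wide (y), x = -70 to +118 mm, with five sample dowels (13 mm thick, 40 long, lying side by side along x, on a black strip) fixed on its far end, x = +74 to +114 mm. Origin: on the underside, below the middle of the flat part where a block belongs (block origin at z = +12 mm, long axis along the stand's x, either way round).
- spare_board: Fixed pale wooden board 150 (x) x 84 (y) x 12 (z) mm without any dowels, empty at the start: the free spot. Origin: centre of the underside; a block parked in its middle has its origin at z = +12 mm. No rim.
- jar: Small closed jar with a steel cap, 36 mm across, 50 high, standing loose on the bench between the stands; origin: centre of the underside. Leave alone.
- weight: Small steel weight with a knob, 36 mm across, 38 high, standing loose on the bench between the stands; origin: centre of the underside. Leave alone.
- tamper: Small turned wooden tamper, 34 mm across, 50 high, standing loose on the bench between the stands; origin: centre of the underside. Leave alone.
There are look-alikes about, which are no part of the job. Leave any red look-alike of the stand_five alone.

How it is judged:
By the outcome, as a careful person would: the job done as asked, in the order asked, and still so for the second after the job is handed in, with the robot touching nothing.
It also fails if it takes over 99 s, if anything falls off the work surface, if the arm or the gripper's body presses on something with over 40 N, if the wrist force passes 120 N, or if a joint passes its speed limit or range.

## Working session

There is one attempt and no reset: what is moved stays moved. The work goes in short steps, Python scripts to look and compute and a tool call to move; the robot and the scene stay as the last step left them, time stands still between calls to the robot, and variables do not carry over. Pictures are saved under pics/ and viewed, at most 14 in all, crops included, and the job is handed in when it is done.

Besides the shell and the picture viewer there is one more tool, called after "Call:" as name(argument=value, ...), one argument or row to a line, values as JSON. play_rows: Moves the arm, as the interface text tells. Its arguments: {"type":"object","properties":{"rows":{"type":"array"},"force":{"type":"number"}},"required":["rows"]}

```bash
mkdir -p pics
cat > h.py <<'E'
import numpy as np, cv2
from rig import r
def shot(n,save=None):
    f=r.grab_frame(n)
    if save: cv2.imwrite('pics/'+save+'.png',cv2.cvtColor(f['pixels'],cv2.COLOR_RGB2BGR))
    return f
def ray(f,u,v,z):
    T=np.array(f['pose']); d=T[:3,:3]@np.array([(u-f['cx'])/f['fx'],(v-f['cy'])/f['fy'],1]); o=T[:3,3]
    return (o+d*(z-o[2])/d[2])[:2]
E
python3 - <<'E'
from h import *
f=shot('top','top1'); g=shot('side','side1')
print(np.round(f['pose'],3),f['fx']); print(r.sense()); print(np.round(g['pose'],2))
E
```

```text
[[-0.000000e+00 -9.980000e-01  5.700000e-02  3.516230e+02]
 [-1.000000e+00  1.000000e-03  9.000000e-03 -2.297000e+00]
 [-9.000000e-03 -5.700000e-02 -9.980000e-01  1.115857e+03]
 [ 0.000000e+00  0.000000e+00  0.000000e+00  1.000000e+00]] 363.08561418525545
{'clock': 0.1, 'qpos': array([-1.24641285e+00,  3.53553045e-01,  1.63406697e+00, -8.36782529e-06,
        1.15526037e+00, -2.40135711e-03]), 'qvel': array([-0.0010083 , -0.00049399, -0.00078287, -0.00072282, -0.00029292,
        0.00029736]), 'joint_efforts': array([-6.92785088e-04, -6.06353831e+01, -3.42820394e+01, -1.09305913e-05,
        3.99096723e-03, -1.75850555e-06]), 'eef_pos': array([ 200.47782946, -591.4983835 ,  230.64983649]), 'tcp_rot': array([-3.14030490e+00,  4.55903549e-06,  3.26788223e-01]), 'contact_force': array([ 0.49086087,  0.01337049, -0.74280395]), 'wrist_torque': array([-0.00231425, -0.06006438,  0.06143826]), 'grasp_force': 0.0, 'opening': 1.0019679355248547}
[[-8.5000e-01 -3.8000e-01  3.5000e-01  1.4040e+01]
 [-5.2000e-01  6.0000e-01 -6.1000e-01  6.6862e+02]
 [ 2.0000e-02 -7.0000e-01 -7.1000e-01  8.0942e+02]
 [ 0.0000e+00  0.0000e+00  0.0000e+00  1.0000e+00]]
```

View pics/top1.png

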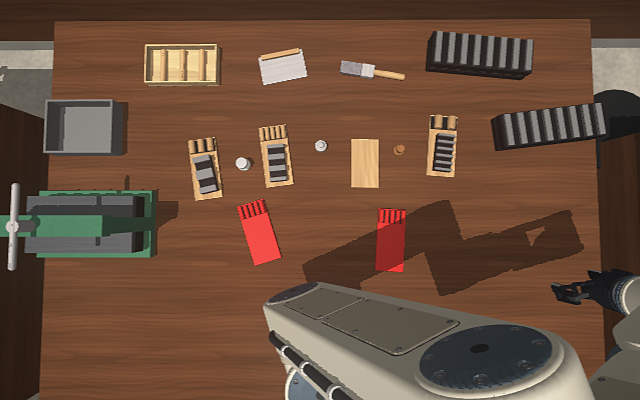

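View pics/side1.png

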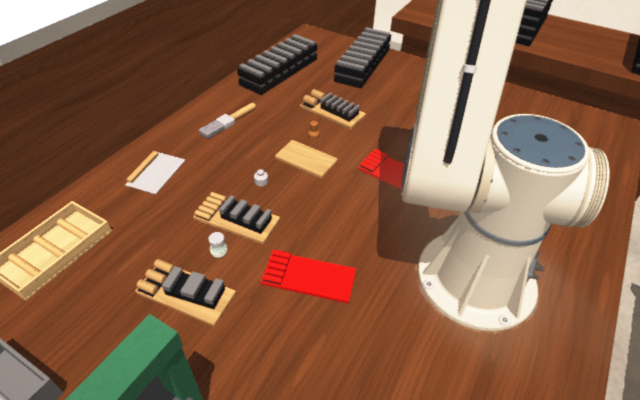

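The top view shows three pale stands at about (205,168), (276,155) and (442,147), and the empty board at (365,163). The jar, weight and tamper are at (243,163), (320,145) and (399,149), and two red look-alikes are nearer the robot. I'll measure the wood outlines and zoom in to count dowels and grooves.

```bash
cat >> h.py <<'E'
def woodrects(f,z=12,amin=300,hmax=26):
    hsv=cv2.cvtColor(f['pixels'],cv2.COLOR_RGB2HSV)
    m=cv2.inRange(hsv,(9,40,150),(26,190,255))
    return m
E
python3 - <<'E'
from h import *
f=shot('top'); m=woodrects(f)
p=f['pixels'][100:215,175:475]; a=cv2.resize(p[:, :],None,fx=2.6,fy=2.6,interpolation=cv2.INTER_CUBIC)
b=cv2.resize(m[100:215,175:475],None,fx=2.6,fy=2.6)
cv2.imwrite('pics/crop1.png',np.vstack([a[:,:,::-1],np.dstack([b]*3)]))
for n,(u0,u1) in dict(L=(183,228),M=(255,298),S=(345,385),R=(422,462)).items():
    mm=np.zeros_like(m); mm[105:215,u0:u1]=m[105:215,u0:u1]
    pts=cv2.findNonZero(mm).reshape(-1,2)
    w=np.array([ray(f,u,v,12) for u,v in pts],np.float32)
    c,s,an=cv2.minAreaRect(w); box=cv2.boxPoints((c,s,an))
    i=np.argsort(box[:,0]); near=box[i[:2]].mean(0); far=box[i[2:]].mean(0); d=(far-near)/np.linalg.norm(far-near)
    print(n,'c',np.round(c,1),'len',np.linalg.norm(far-near).round(1),'wid',round(min(s),1),'yaw',np.arctan2(d[1],d[0]).round(3),'origin',np.round(near+70*d,1),'near',near)
for n,(u,v,z) in dict(jar=(243,163,50),weight=(320,146,38),tamper=(399,149,50)).items(): print(n,ray(f,u,v,z).round())
E
```

```text
L c [499.6 355.5] len 188.1 wid 85.2 yaw 0.141 origin [475.8 352.1] near [406.4714  342.21353]
M c [538.3 138.3] len 187.0 wid 85.1 yaw 0.136 origin [515.  135.1] near [445.67926 125.63516]
S c [ 514.8 -135. ] len 148.0 wid 82.8 yaw -0.005 origin [ 510.8 -134.9] near [ 440.7741  -134.55197]
R c [ 568.6 -371. ] len 187.8 wid 85.6 yaw -0.075 origin [ 544.8 -369.2] near [ 474.9632 -363.9517]
jar [509. 229.]
weight [562.   1.]
tamper [ 550. -232.]
```

View pics/crop1.png

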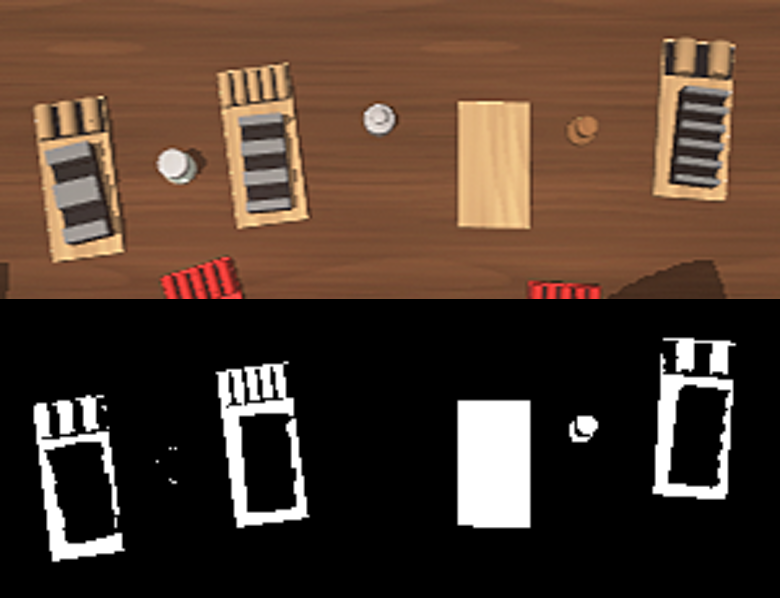

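Left stand has three dowels and holds mould_two; the middle has five and holds mould_three; the right has two and holds mould_five. The board at (365,163) is empty. So the moves are five → spare, two → right, three → left, five → middle.

```bash
cat >> h.py <<'E'
def go(x,y,z,yaw):
    s=r.sense(); p=s['eef_pos']; ro=s['tcp_rot']
    t=-np.degrees((yaw-ro[2]+np.pi)%(2*np.pi)-np.pi)/6
    d=np.array([x,y,z])-p; c,n=np.cos(yaw),np.sin(yaw)
    u=np.array([c*d[0]+n*d[1], n*d[0]-c*d[1], -d[2]])/40
    print('at',p.round(1),ro.round(3),'turn z',t.round(2),'then dp',u.round(3),'norm',np.linalg.norm(u).round(2),'t',round(s['clock'],1),'op',round(s['opening'],3),'gf',round(s['grasp_force'],1))
E
python3 -c "
from h import *
go(500,-369,230,-0.075)"
```

```text
at [ 200.5 -591.6  230.7] [-3.141  0.     0.327] turn z 3.84 then dp [ 7.05  -6.11   0.018] norm 9.33 t 0.1 op 0.997 gf 0.0
```

Call:
play_rows(
  rows=[
    {"dp": [0,0,0],"turn": [0,0,0.96],"fingers": 0},
    {"dp": [0,0,0],"turn": [0,0,0.96],"fingers": 0},
    {"dp": [0,0,0],"turn": [0,0,0.96],"fingers": 0},
    {"dp": [0,0,0],"turn": [0,0,0.96],"fingers": 0},
  ],
)

```text
clock: 0.48
eef_pos: [200.5, -591.7, 231.0]
tcp_rot: [-3.141, 0.0, -0.08]
contact_force: [-0.5, 0.3, -0.7]
opening: 1.002
grasp_force: 0.0
```

Call:
play_rows(
  rows=[
    {"dp": [0.7,-0.61,0],"turn": [0,0,0],"fingers": 0},
    {"dp": [0.7,-0.61,0],"turn": [0,0,0],"fingers": 0},
    {"dp": [0.7,-0.61,0],"turn": [0,0,0],"fingers": 0},
    {"dp": [0.7,-0.61,0],"turn": [0,0,0],"fingers": 0},
    {"dp": [0.7,-0.61,0],"turn": [0,0,0],"fingers": 0},
  ],
)

```text
clock: 0.9
eef_pos: [350.4, -479.5, 231.1]
tcp_rot: [-3.141, 0.0, -0.076]
contact_force: [-0.3, -0.6, 0.4]
opening: 1.0
grasp_force: 0.0
```

Call:
play_rows(
  rows=[
    {"dp": [0.7,-0.61,0],"turn": [0,0,0],"fingers": 0},
    {"dp": [0.7,-0.61,0],"turn": [0,0,0],"fingers": 0},
    {"dp": [0.7,-0.61,0],"turn": [0,0,0],"fingers": 0},
    {"dp": [0.7,-0.61,0],"turn": [0,0,0],"fingers": 0},
    {"dp": [0.7,-0.61,0],"turn": [0,0,0],"fingers": 0},
  ],
)

```text
clock: 1.32
eef_pos: [499.4, -368.2, 231.1]
tcp_rot: [-3.141, 0.0, -0.075]
contact_force: [0.0, -0.3, 0.5]
opening: 1.003
grasp_force: 0.0
```

```bash
python3 -c "
from h import *
go(500,-369,230,-0.075)
f=shot('wrist','w1');print(np.array(f['pose']).round(2),f['fx'])"
```

```text
at [ 499.4 -368.2  231.1] [-3.141  0.    -0.075] turn z -0.0 then dp [0.017 0.018 0.028] norm 0.04 t 1.3 op 1.003 gf 0.0
[[-8.0000e-02 -9.5000e-01 -2.9000e-01  5.7190e+02]
 [-1.0000e+00  7.0000e-02  2.0000e-02 -3.7266e+02]
 [-0.0000e+00  2.9000e-01 -9.6000e-01  3.7287e+02]
 [ 0.0000e+00  0.0000e+00  0.0000e+00  1.0000e+00]] 284.9878363690427
```

View pics/w1.png

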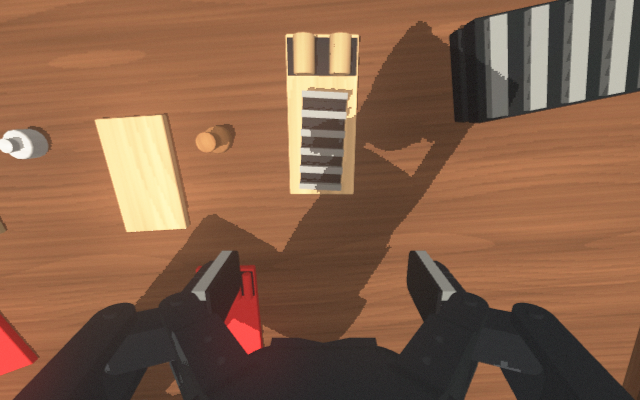

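The wrist view shows the two-dowel stand at (322,115) with mould_five lying on it at (323,140), the spare board at (145,172) and the tamper at (212,139). I'll measure the block by its grey ridges at z=44.

```bash
cat >> h.py <<'E'
def proj(f,p):
    T=np.linalg.inv(np.array(f['pose'])); c=T[:3,:3]@np.array(p)+T[:3,3]
    return f['fx']*c[0]/c[2]+f['cx'],f['fy']*c[1]/c[2]+f['cy']
def rect(f,m,xy,z,half,nm):
    # wide-open square ROI of +-half mm about xy at height z
    q=np.array([proj(f,(xy[0]+a*half,xy[1]+b*half,z)) for a in(-1,1) for b in(-1,1)])
    u0,v0=np.maximum(q.min(0),0).astype(int); u1,v1=np.maximum(q.max(0),0).astype(int)
    mm=np.zeros_like(m); mm[v0:v1,u0:u1]=m[v0:v1,u0:u1]; mm=cv2.morphologyEx(mm,cv2.MORPH_OPEN,np.ones((2,2)))
    w=np.array([ray(f,u,v,z) for u,v in cv2.findNonZero(mm).reshape(-1,2)],np.float32)
    c,s,an=cv2.minAreaRect(w); b=cv2.boxPoints((c,s,an)); i=np.argsort(b[:,0]); near=b[i[:2]].mean(0); far=b[i[2:]].mean(0); d=(far-near)/np.linalg.norm(far-near)
    print(nm,'c',np.round(c,1),'LxW',np.linalg.norm(far-near).round(1),round(min(s),1),'yaw',np.arctan2(d[1],d[0]).round(3),'near+70',np.round(near+70*d,1))
def block(f,xy,z=44):
    hsv=cv2.cvtColor(f['pixels'],cv2.COLOR_RGB2HSV); rect(f,cv2.inRange(hsv,(0,0,75),(180,45,255)),xy,z,72,'block')
def board(f,xy,half=110): rect(f,woodrects(f),xy,12,half,'board')
E
python3 -c "
from h import *
f=shot('wrist'); block(f,(545,-369)); board(f,(565,-371)); board(f,(515,-135),80)
f=shot('top'); block(f,(476,352)); block(f,(515,135)); 
go(545,-369,150,-.075)"
```

```text
block c [ 541.5 -370.1] LxW 108.8 49.3 yaw -0.125 near+70 [ 557.  -372.1]
board c [ 565.9 -363. ] LxW 235.0 234.9 yaw -0.073 near+70 [ 518.6 -359.6]
board c [ 515.5 -123.2] LxW 169.9 169.9 yaw -0.074 near+70 [ 500.6 -122.1]
block c [475.7 342.4] LxW 109.3 49.7 yaw 0.247 near+70 [490.6 346.1]
block c [510.6 127.7] LxW 109.4 48.8 yaw 0.095 near+70 [525.8 129.1]
at [ 499.9 -367.9  230.9] [-3.141  0.    -0.072] turn z 0.03 then dp [ 1.128 -0.057  2.022] norm 2.32 t 1.5 op 0.997 gf 0.0
```

```bash
python3 -c "
from h import *
go(541.5,-370.1,15,-.125)"
```

```text
at [ 499.9 -367.9  230.9] [-3.141  0.    -0.072] turn z 0.51 then dp [ 1.04  -0.076  5.397] norm 5.5 t 1.5 op 0.997 gf 0.0
```

Call:
play_rows(
  rows=[
    {"dp": [0,0,0],"turn": [0,0,0.51],"fingers": 0},
    {"dp": [0.52,-0.04,0.5],"turn": [0,0,0],"fingers": 0},
    {"dp": [0.52,-0.04,0.8],"turn": [0,0,0],"fingers": 0},
    {"dp": [0,0,0.95],"turn": [0,0,0],"fingers": 0},
    {"dp": [0,0,0.95],"turn": [0,0,0],"fingers": 0},
  ],
)

```text
clock: 1.88
eef_pos: [540.1, -373.1, 102.4]
tcp_rot: [3.14, -0.002, -0.129]
contact_force: [0.5, 0.0, -1.2]
opening: 1.001
grasp_force: 0.0
```

Call:
play_rows(
  rows=[
    {"dp": [0,0,0.9],"turn": [0,0,0],"fingers": 0},
    {"dp": [0,0,0],"turn": [0,0,0],"fingers": 0},
  ],
)

```text
clock: 2.05
eef_pos: [534.5, -369.8, 60.0]
tcp_rot: [-3.136, 0.011, -0.13]
contact_force: [-1.0, 1.0, 0.1]
opening: 1.002
grasp_force: 0.0
```

```bash
python3 -c "
from h import *
go(541.5,-370.1,15,-.125)"
```

```text
at [ 534.5 -369.8   60. ] [-3.136  0.011 -0.13 ] turn z -0.04 then dp [ 0.174 -0.014  1.124] norm 1.14 t 2.0 op 1.002 gf 0.0
```

Call:
play_rows(
  rows=[
    {"dp": [0,0,0],"turn": [0,0,0],"fingers": 0},
    {"dp": [0,0,0],"turn": [0,0,0],"fingers": 0},
  ],
)

```text
clock: 2.22
eef_pos: [540.2, -373.1, 69.1]
tcp_rot: [3.141, -0.001, -0.13]
contact_force: [0.7, 0.1, 0.7]
opening: 1.002
grasp_force: 0.0
```

```bash
python3 -c "
from h import *
go(541.5,-370.1,15,-.125);print(r.sense()['qpos'])"
```

```text
at [ 540.2 -373.1   69.1] [ 3.141e+00 -1.000e-03 -1.300e-01] turn z -0.04 then dp [ 0.022 -0.079  1.353] norm 1.36 t 2.2 op 1.002 gf 0.0
[-6.06667596e-01  5.77709662e-01  1.67825523e+00 -1.47213083e-04
  8.83886600e-01  1.09372462e+00]
```

Call:
play_rows(
  rows=[
    {"dp": [0.01,-0.04,0.4],"turn": [0,0,-0.04],"fingers": 0},
    {"dp": [0.01,-0.04,0.35],"turn": [0,0,0],"fingers": 0},
    {"dp": [0,0,0.3],"turn": [0,0,0],"fingers": 0},
    {"dp": [0,0,0.2],"turn": [0,0,0],"fingers": 0},
    {"dp": [0,0,0.1],"turn": [0,0,0],"fingers": 0},
  ],
)

```text
clock: 2.63
eef_pos: [540.7, -368.6, 12.6]
tcp_rot: [-3.141, 0.001, -0.125]
contact_force: [-0.3, -0.2, 0.5]
opening: 0.999
grasp_force: 0.0
```

Call:
play_rows(
  rows=[
    {"dp": [0,0,0],"turn": [0,0,0],"fingers": 0},
    {"dp": [0,0,0],"turn": [0,0,0],"fingers": 0},
  ],
)

```text
clock: 2.8
eef_pos: [541.2, -368.9, 13.4]
tcp_rot: [-3.142, 0.0, -0.125]
contact_force: [-0.6, 0.1, -0.3]
opening: 1.004
grasp_force: 0.0
```

```bash
python3 -c "
from h import *
go(541.5,-370.1,15,-.125)"
```

```text
at [ 541.2 -368.9   13.4] [-3.142  0.    -0.125] turn z 0.0 then dp [ 0.012  0.03  -0.04 ] norm 0.05 t 2.8 op 1.004 gf 0.0
```

Close with a nudge to centre, then lift a little.

Call:
play_rows(
  rows=[
    {"dp": [0.01,0.03,-0.05],"turn": [0,0,0],"fingers": 1},
    {"dp": [0,0,0],"turn": [0,0,0],"fingers": 1},
    {"dp": [0,0,0],"turn": [0,0,0],"fingers": 1},
    {"dp": [0,0,0],"turn": [0,0,0],"fingers": 1},
    {"dp": [0,0,0],"turn": [0,0,0],"fingers": 1},
  ],
  force=45,
)

```text
clock: 3.22
eef_pos: [541.8, -370.5, 16.2]
tcp_rot: [3.141, -0.001, -0.125]
contact_force: [-0.4, -0.6, 6.7]
opening: 0.58
grasp_force: 47.7
```

Call:
play_rows(
  rows=[
    {"dp": [0,0,0],"turn": [0,0,0],"fingers": 1},
    {"dp": [0,0,0],"turn": [0,0,0],"fingers": 1},
    {"dp": [0,0,0],"turn": [0,0,0],"fingers": 1},
    {"dp": [0,0,0],"turn": [0,0,0],"fingers": 1},
  ],
)

```text
clock: 3.55
eef_pos: [541.8, -370.5, 16.1]
tcp_rot: [3.141, -0.001, -0.125]
contact_force: [-0.6, -0.0, 6.0]
opening: 0.574
grasp_force: 47.7
```

```bash
python3 -c "
from h import *
go(515,-135,130,-.005)"
```

```text
at [ 541.8 -370.5   16.1] [ 3.141e+00 -1.000e-03 -1.250e-01] turn z -1.14 then dp [-0.7   -5.883 -2.846] norm 6.57 t 3.5 op 0.574 gf 47.7
```

Call:
play_rows(
  rows=[
    {"dp": [0,0,-0.3],"turn": [0,0,0],"fingers": 1},
    {"dp": [0,0,-0.7],"turn": [0,0,0],"fingers": 1},
    {"dp": [0,0,-0.8],"turn": [0,0,0],"fingers": 1},
    {"dp": [0,0,-0.7],"turn": [0,0,-0.57],"fingers": 1},
    {"dp": [0,0,-0.35],"turn": [0,0,-0.57],"fingers": 1},
  ],
)

```text
clock: 3.97
eef_pos: [542.5, -370.8, 133.6]
tcp_rot: [3.139, -0.003, -0.003]
contact_force: [1.2, 0.4, -0.7]
opening: 0.575
grasp_force: 47.2
```

Call:
play_rows(
  rows=[
    {"dp": [-0.06,-0.4,0],"turn": [0,0,0],"fingers": 1},
    {"dp": [-0.08,-0.7,0],"turn": [0,0,0],"fingers": 1},
    {"dp": [-0.1,-0.9,0],"turn": [0,0,0],"fingers": 1},
    {"dp": [-0.1,-0.9,0],"turn": [0,0,0],"fingers": 1},
    {"dp": [-0.1,-0.9,0],"turn": [0,0,0],"fingers": 1},
  ],
)

```text
clock: 4.38
eef_pos: [523.7, -216.5, 129.8]
tcp_rot: [-3.141, 0.0, -0.006]
contact_force: [-0.9, -0.2, -1.3]
opening: 0.574
grasp_force: 47.2
```

Call:
play_rows(
  rows=[
    {"dp": [-0.1,-0.9,0],"turn": [0,0,0],"fingers": 1},
    {"dp": [-0.1,-0.7,0],"turn": [0,0,0],"fingers": 1},
    {"dp": [-0.06,-0.4,0],"turn": [0,0,0],"fingers": 1},
    {"dp": [0,0,0],"turn": [0,0,0],"fingers": 1},
    {"dp": [0,0,0],"turn": [0,0,0],"fingers": 1},
  ],
)

```text
clock: 4.8
eef_pos: [514.5, -137.3, 129.9]
tcp_rot: [3.141, -0.0, -0.003]
contact_force: [-0.3, -0.6, -2.1]
opening: 0.575
grasp_force: 47.2
```

```bash
python3 -c "
from h import *
go(515,-135,17,-.005); f=shot('wrist','w2')"
```

```text
at [ 514.5 -137.3  129.9] [ 3.141e+00 -0.000e+00 -3.000e-03] turn z 0.02 then dp [ 0.011 -0.057  2.822] norm 2.82 t 4.8 op 0.575 gf 47.2
```

View pics/w2.png

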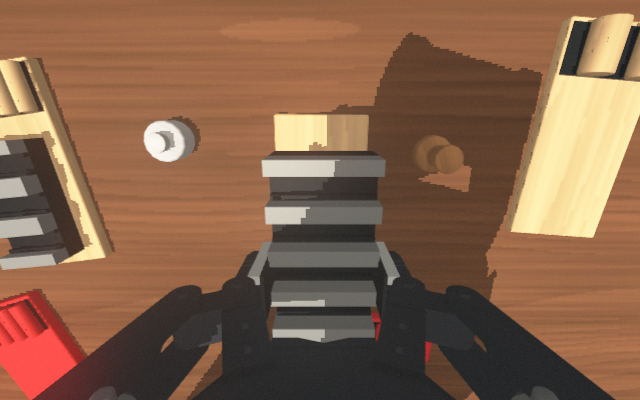

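The block is held level at (323,245) above the spare board at (321,130), clear of the weight (168,140) and tamper (440,155). I'll lower it onto the board and release.

Call:
play_rows(
  rows=[
    {"dp": [0.01,-0.05,0.5],"turn": [0,0,0.02],"fingers": 1},
    {"dp": [0,0,0.7],"turn": [0,0,0],"fingers": 1},
    {"dp": [0,0,0.6],"turn": [0,0,0],"fingers": 1},
    {"dp": [0,0,0.4],"turn": [0,0,0],"fingers": 1},
    {"dp": [0,0,0.3],"turn": [0,0,0],"fingers": 1},
  ],
)

```text
clock: 5.27
eef_pos: [514.4, -137.0, 27.7]
tcp_rot: [-3.141, 0.001, -0.009]
contact_force: [-0.5, -0.6, -0.8]
opening: 0.573
grasp_force: 47.2
```

Call:
play_rows(
  rows=[
    {"dp": [0,0,0.2],"turn": [0,0,0],"fingers": 1},
    {"dp": [0,0,0.08],"turn": [0,0,0],"fingers": 1},
    {"dp": [0,0,0],"turn": [0,0,0],"fingers": 1},
    {"dp": [0,0,0],"turn": [0,0,0],"fingers": 1},
  ],
)

```text
clock: 5.6
eef_pos: [515.5, -136.3, 18.7]
tcp_rot: [3.141, -0.001, -0.008]
contact_force: [-1.2, -0.5, -1.5]
opening: 0.573
grasp_force: 47.2
```

```bash
python3 -c "
from h import *
go(515,-135,17,-.005);print(r.sense()['contact_force'])"
```

```text
at [ 515.5 -136.3   18.7] [ 3.141e+00 -1.000e-03 -8.000e-03] turn z -0.02 then dp [-0.012 -0.032  0.042] norm 0.05 t 5.6 op 0.573 gf 47.2
[-1.20407212 -0.50800329 -1.51680267]
```

Call:
play_rows(
  rows=[
    {"dp": [-0.01,-0.03,0.05],"turn": [0,0,-0.02],"fingers": 1},
    {"dp": [0,0,0],"turn": [0,0,0],"fingers": 1},
    {"dp": [0,0,0],"turn": [0,0,0],"fingers": 0},
    {"dp": [0,0,0],"turn": [0,0,0],"fingers": 0},
    {"dp": [0,0,0],"turn": [0,0,0],"fingers": 0},
  ],
)

```text
clock: 6.02
eef_pos: [514.9, -134.7, 16.5]
tcp_rot: [3.141, -0.001, -0.005]
contact_force: [-1.0, -0.2, -0.2]
opening: 0.968
grasp_force: 0.0
```

Call:
play_rows(
  rows=[
    {"dp": [0,0,0],"turn": [0,0,0],"fingers": 0},
    {"dp": [0,0,0],"turn": [0,0,0],"fingers": 0},
    {"dp": [0,0,0],"turn": [0,0,0],"fingers": 0},
  ],
)

```text
clock: 6.27
eef_pos: [514.6, -134.7, 16.2]
tcp_rot: [3.142, -0.0, -0.005]
contact_force: [-0.1, -0.5, -0.3]
opening: 1.0
grasp_force: 0.0
```

Call:
play_rows(
  rows=[
    {"dp": [0,0,-0.5],"turn": [0,0,0],"fingers": 0},
    {"dp": [0,0,-0.9],"turn": [0,0,0],"fingers": 0},
    {"dp": [0,0,-0.9],"turn": [0,0,0],"fingers": 0},
    {"dp": [0,0,-0.9],"turn": [0,0,0],"fingers": 0},
    {"dp": [0,0,-0.8],"turn": [0,0,0],"fingers": 0},
  ],
)

```text
clock: 6.68
eef_pos: [514.5, -134.7, 178.3]
tcp_rot: [3.141, -0.001, -0.005]
contact_force: [0.4, -0.2, -0.3]
opening: 1.0
grasp_force: 0.0
```

```bash
python3 -c "
from h import *
go(475.7,342.4,180,.247)"
```

```text
at [ 514.5 -134.7  178.3] [ 3.141e+00 -1.000e-03 -5.000e-03] turn z -2.41 then dp [  1.976 -11.803  -0.044] norm 11.97 t 6.7 op 1.0 gf 0.0
```

Call:
play_rows(
  rows=[
    {"dp": [0,0,0],"turn": [0,0,-0.8],"fingers": 0},
    {"dp": [0,0,0],"turn": [0,0,-0.8],"fingers": 0},
    {"dp": [0,0,0],"turn": [0,0,-0.81],"fingers": 0},
    {"dp": [0.14,-0.5,0],"turn": [0,0,0],"fingers": 0},
    {"dp": [0.14,-0.9,0],"turn": [0,0,0],"fingers": 0},
  ],
)

```text
clock: 7.1
eef_pos: [512.5, -79.2, 176.4]
tcp_rot: [3.14, -0.001, 0.245]
contact_force: [1.0, 0.9, 1.6]
opening: 1.003
grasp_force: 0.0
```

Call:
play_rows(
  rows=[
    {"dp": [0.14,-0.9,0],"turn": [0,0,0],"fingers": 0},
    {"dp": [0.14,-0.9,0],"turn": [0,0,0],"fingers": 0},
    {"dp": [0.14,-0.9,0],"turn": [0,0,0],"fingers": 0},
    {"dp": [0.14,-0.9,0],"turn": [0,0,0],"fingers": 0},
    {"dp": [0.14,-0.9,0],"turn": [0,0,0],"fingers": 0},
  ],
)

```text
clock: 7.52
eef_pos: [494.3, 105.4, 176.2]
tcp_rot: [3.142, -0.0, 0.247]
contact_force: [-0.2, -0.3, 0.6]
opening: 1.002
grasp_force: 0.0
```

Call:
play_rows(
  rows=[
    {"dp": [0.14,-0.9,0],"turn": [0,0,0],"fingers": 0},
    {"dp": [0.14,-0.9,0],"turn": [0,0,0],"fingers": 0},
    {"dp": [0.14,-0.9,0],"turn": [0,0,0],"fingers": 0},
    {"dp": [0.14,-0.9,0],"turn": [0,0,0],"fingers": 0},
    {"dp": [0.14,-0.9,0],"turn": [0,0,0],"fingers": 0},
  ],
)

```text
clock: 7.93
eef_pos: [477.3, 286.9, 176.1]
tcp_rot: [3.142, -0.0, 0.247]
contact_force: [1.3, 0.6, 0.4]
opening: 1.001
grasp_force: 0.0
```

Call:
play_rows(
  rows=[
    {"dp": [0.14,-0.5,0],"turn": [0,0,0],"fingers": 0},
    {"dp": [0,0,0],"turn": [0,0,0],"fingers": 0},
    {"dp": [0,0,0],"turn": [0,0,0],"fingers": 0},
  ],
)

```text
clock: 8.18
eef_pos: [478.0, 306.7, 175.8]
tcp_rot: [3.141, 0.0, 0.249]
contact_force: [-0.1, -0.6, 0.9]
opening: 0.999
grasp_force: 0.0
```

```bash
python3 -c "
from h import *
f=shot('wrist','w3'); block(f,(476,342)); f=shot('top'); block(f,(515,-135))
go(475.7,342.4,60,.247)"
```

```text
block c [448.8 327.6] LxW 171.2 129.9 yaw -0.118 near+70 [433.3 329.5]
block c [ 512.9 -138.5] LxW 107.9 47.6 yaw -0.007 near+70 [ 528.9 -138.6]
at [478.1 305.1 175.8] [3.141e+00 1.000e-03 2.470e-01] turn z 0.0 then dp [ 0.169 -0.92   2.896] norm 3.04 t 8.3 op 1.001 gf 0.0
```

View pics/w3.png

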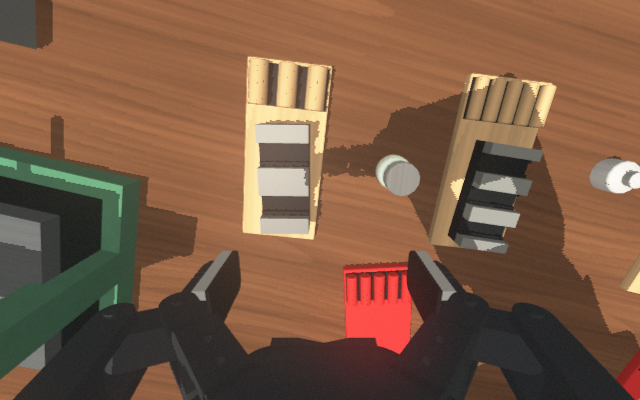

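The wrist view shows mould_two at (283,180) on the three-dowel stand and the jar at (398,175), well clear. I came up 36 mm short in y, and the block search window also took in a finger. I'll tighten the window and sharpen the wood mask.

```bash
cat >> h.py <<'E'
def rect(f,m,xy,z,hl,hw,yaw,nm):
    c,s=np.cos(yaw),np.sin(yaw)
    q=np.array([proj(f,(xy[0]+a*hl*c-b*hw*s,xy[1]+a*hl*s+b*hw*c,z)) for a,b in((-1,-1),(-1,1),(1,1),(1,-1))]).astype(np.int32)
    mm=cv2.fillPoly(np.zeros_like(m),[q],255)&m
    n,l,st,_=cv2.connectedComponentsWithStats(mm); mm=np.isin(l,[i for i in range(1,n) if st[i,4]>25]).astype(np.uint8)
    w=np.array([ray(f,u,v,z) for u,v in cv2.findNonZero(mm).reshape(-1,2)],np.float32)
    ct,sz,an=cv2.minAreaRect(w); b=cv2.boxPoints((ct,sz,an)); i=np.argsort(b[:,0]); near=b[i[:2]].mean(0); far=b[i[2:]].mean(0); d=(far-near)/np.linalg.norm(far-near)
    print(nm,'c',np.round(ct,1),'LxW',np.linalg.norm(far-near).round(1),round(min(sz),1),'yaw',np.arctan2(d[1],d[0]).round(3),'near+70',np.round(near+70*d,1))
def block(f,xy,yaw,z=44):
    hsv=cv2.cvtColor(f['pixels'],cv2.COLOR_RGB2HSV); rect(f,cv2.inRange(hsv,(0,0,60),(180,50,255)),xy,z,66,36,yaw,'block')
def board(f,xy,yaw,v=175,hl=105):
    hsv=cv2.cvtColor(f['pixels'],cv2.COLOR_RGB2HSV); rect(f,cv2.inRange(hsv,(9,40,v),(28,170,255)),xy,12,hl,54,yaw,'board')
E
python3 -c "
from h import *
f=shot('wrist'); block(f,(476,342),.247); board(f,(500,355),.141)
h=cv2.cvtColor(f['pixels'],cv2.COLOR_RGB2HSV)
print(h[115,275],h[200,248],h[100,150],h[30,180],h[130,230])
f=shot('top'); block(f,(515,-135),0);board(f,(515,-135),0,150,85)
go(475.7,342.4,60,.247)"
```

```text
block c [478.2 348.7] LxW 109.4 50.0 yaw 0.239 near+70 [493.1 352.3]
board c [498.  355.5] LxW 187.4 108.9 yaw 0.142 near+70 [474.5 352.1]
[ 23  85 252] [ 22  86 251] [ 11 138 157] [ 11 138 155] [ 11 135 153]
block c [ 515.9 -134. ] LxW 107.9 50.6 yaw -0.006 near+70 [ 531.9 -134.1]
board c [ 514.8 -134.9] LxW 147.9 82.8 yaw -0.005 near+70 [ 510.8 -134.9]
at [478.4 304.7 176. ] [3.141 0.    0.246] turn z -0.01 then dp [ 0.164 -0.93   2.901] norm 3.05 t 8.4 op 1.001 gf 0.0
```

```bash
sed -i 's/(9,40,v),(28,170,255)/(16,40,v),(30,170,255)/' h.py; python3 -c "
from h import *
f=shot('wrist'); board(f,(500,355),.141,110);
f=shot('top'); block(f,(476,345),.24);block(f,(511,130),.1);
go(478.2,348.7,60,.239)"
```

```text
board c [497.8 356.9] LxW 186.0 82.6 yaw 0.142 near+70 [475.1 353.7]
block c [473.2 352.9] LxW 131.3 75.5 yaw 0.133 near+70 [477.5 353.5]
block c [513.5 131.8] LxW 109.4 51.4 yaw 0.088 near+70 [528.7 133.2]
at [478.6 304.8 176.1] [3.141 0.    0.246] turn z 0.07 then dp [ 0.25  -1.068  2.903] norm 3.1 t 8.5 op 1.0 gf 0.0
```

Call:
play_rows(
  rows=[
    {"dp": [0.12,-0.53,0.3],"turn": [0,0,0.07],"fingers": 0},
    {"dp": [0.13,-0.54,0.5],"turn": [0,0,0],"fingers": 0},
    {"dp": [0,0,0.7],"turn": [0,0,0],"fingers": 0},
    {"dp": [0,0,0.7],"turn": [0,0,0],"fingers": 0},
    {"dp": [0,0,0.5],"turn": [0,0,0],"fingers": 0},
  ],
)

```text
clock: 8.9
eef_pos: [477.2, 349.0, 66.1]
tcp_rot: [3.141, 0.001, 0.239]
contact_force: [0.1, -0.6, -0.1]
opening: 0.996
grasp_force: 0.0
```

Call:
play_rows(
  rows=[
    {"dp": [0,0,0.2],"turn": [0,0,0],"fingers": 0},
    {"dp": [0,0,0],"turn": [0,0,0],"fingers": 0},
    {"dp": [0,0,0],"turn": [0,0,0],"fingers": 0},
    {"dp": [0,0,0],"turn": [0,0,0],"fingers": 0},
  ],
)

```text
clock: 9.23
eef_pos: [478.8, 350.2, 61.5]
tcp_rot: [-3.141, -0.002, 0.239]
contact_force: [0.5, 0.9, 0.6]
opening: 0.998
grasp_force: 0.0
```

```bash
python3 -c "
from h import *
go(478.2,348.7,16,.239)"
```

```text
at [478.8 350.2  61.5] [-3.141e+00 -2.000e-03  2.390e-01] turn z 0.0 then dp [-0.024  0.032  1.139] norm 1.14 t 9.2 op 0.998 gf 0.0
```

Call:
play_rows(
  rows=[
    {"dp": [-0.02,0.03,0.4],"turn": [0,0,0],"fingers": 0},
    {"dp": [0,0,0.35],"turn": [0,0,0],"fingers": 0},
    {"dp": [0,0,0.25],"turn": [0,0,0],"fingers": 0},
    {"dp": [0,0,0.12],"turn": [0,0,0],"fingers": 0},
    {"dp": [0,0,0],"turn": [0,0,0],"fingers": 0},
  ],
)

```text
clock: 9.65
eef_pos: [477.2, 348.3, 15.1]
tcp_rot: [3.141, 0.0, 0.24]
contact_force: [-0.4, -0.8, 0.9]
opening: 1.001
grasp_force: 0.0
```

Call:
play_rows(
  rows=[
    {"dp": [0,0,0],"turn": [0,0,0],"fingers": 1},
    {"dp": [0,0,0],"turn": [0,0,0],"fingers": 1},
    {"dp": [0,0,0],"turn": [0,0,0],"fingers": 1},
    {"dp": [0,0,0],"turn": [0,0,0],"fingers": 1},
    {"dp": [0,0,0],"turn": [0,0,0],"fingers": 1},
  ],
)

```text
clock: 10.07
eef_pos: [477.9, 348.9, 16.2]
tcp_rot: [-3.141, -0.001, 0.24]
contact_force: [-1.2, -0.3, 5.9]
opening: 0.58
grasp_force: 47.6
```

Call:
play_rows(
  rows=[
    {"dp": [0,0,0],"turn": [0,0,0],"fingers": 1},
    {"dp": [0,0,0],"turn": [0,0,0],"fingers": 1},
  ],
)

```text
clock: 10.23
eef_pos: [477.9, 348.9, 16.2]
tcp_rot: [-3.141, -0.001, 0.24]
contact_force: [0.0, -1.1, 7.0]
opening: 0.578
grasp_force: 47.6
```

Call:
play_rows(
  rows=[
    {"dp": [0,0,-0.3],"turn": [0,0,0],"fingers": 1},
    {"dp": [0,0,-0.7],"turn": [0,0,0],"fingers": 1},
    {"dp": [0,0,-0.8],"turn": [0,0,0],"fingers": 1},
    {"dp": [0,0,-0.8],"turn": [0,0,0],"fingers": 1},
    {"dp": [0,0,-0.5],"turn": [0,0,0],"fingers": 1},
  ],
)

```text
clock: 10.65
eef_pos: [478.0, 349.0, 143.1]
tcp_rot: [-3.14, -0.003, 0.24]
contact_force: [0.4, 0.1, -2.0]
opening: 0.577
grasp_force: 47.2
```

```bash
python3 -c "
from h import *
f=shot('top','t4')
go(544.8,-369.2,150,-.075)"
```

```text
at [479.6 350.1 146.2] [-3.139 -0.007  0.24 ] turn z 3.01 then dp [ 2.974 17.81  -0.095] norm 18.06 t 10.7 op 0.574 gf 47.3
```

Call:
play_rows(
  rows=[
    {"dp": [0,0,0],"turn": [0,0,0.75],"fingers": 1},
    {"dp": [0,0,0],"turn": [0,0,0.75],"fingers": 1},
    {"dp": [0,0,0],"turn": [0,0,0.75],"fingers": 1},
    {"dp": [0,0,0],"turn": [0,0,0.76],"fingers": 1},
    {"dp": [0.14,0.5,0],"turn": [0,0,0],"fingers": 1},
  ],
)

```text
clock: 11.12
eef_pos: [481.1, 330.2, 139.7]
tcp_rot: [-3.14, -0.0, -0.079]
contact_force: [0.3, -1.1, -1.1]
opening: 0.576
grasp_force: 47.3
```

Call:
play_rows(
  rows=[
    {"dp": [0.14,0.88,0],"turn": [0,0,0],"fingers": 1},
    {"dp": [0.14,0.88,0],"turn": [0,0,0],"fingers": 1},
    {"dp": [0.14,0.88,0],"turn": [0,0,0],"fingers": 1},
    {"dp": [0.14,0.88,0],"turn": [0,0,0],"fingers": 1},
    {"dp": [0.14,0.88,0],"turn": [0,0,0],"fingers": 1},
  ],
)

```text
clock: 11.53
eef_pos: [495.5, 148.9, 139.5]
tcp_rot: [3.141, 0.0, -0.075]
contact_force: [1.2, -0.4, -1.0]
opening: 0.579
grasp_force: 47.3
```

Call:
play_rows(
  rows=[
    {"dp": [0.14,0.88,0],"turn": [0,0,0],"fingers": 1},
    {"dp": [0.14,0.88,0],"turn": [0,0,0],"fingers": 1},
    {"dp": [0.14,0.88,0],"turn": [0,0,0],"fingers": 1},
    {"dp": [0.14,0.88,0],"turn": [0,0,0],"fingers": 1},
    {"dp": [0.14,0.88,0],"turn": [0,0,0],"fingers": 1},
  ],
)

```text
clock: 11.95
eef_pos: [510.3, -28.8, 139.6]
tcp_rot: [3.142, -0.0, -0.075]
contact_force: [0.7, 0.6, -2.1]
opening: 0.576
grasp_force: 47.3
```

Call:
play_rows(
  rows=[
    {"dp": [0.14,0.88,0],"turn": [0,0,0],"fingers": 1},
    {"dp": [0.14,0.88,0],"turn": [0,0,0],"fingers": 1},
    {"dp": [0.14,0.88,0],"turn": [0,0,0],"fingers": 1},
    {"dp": [0.14,0.88,0],"turn": [0,0,0],"fingers": 1},
    {"dp": [0.14,0.88,0],"turn": [0,0,0],"fingers": 1},
  ],
)

```text
clock: 12.37
eef_pos: [524.9, -206.4, 139.5]
tcp_rot: [-3.141, 0.0, -0.075]
contact_force: [0.4, -0.1, -1.3]
opening: 0.578
grasp_force: 47.3
```

Call:
play_rows(
  rows=[
    {"dp": [0.14,0.8,0],"turn": [0,0,0],"fingers": 1},
    {"dp": [0.14,0.5,0],"turn": [0,0,0],"fingers": 1},
    {"dp": [0,0,0],"turn": [0,0,0],"fingers": 1},
    {"dp": [0,0,0],"turn": [0,0,0],"fingers": 1},
    {"dp": [0,0,0],"turn": [0,0,0],"fingers": 1},
  ],
)

```text
clock: 12.78
eef_pos: [532.0, -256.7, 139.1]
tcp_rot: [-3.141, 0.001, -0.076]
contact_force: [0.6, -0.9, -1.6]
opening: 0.578
grasp_force: 47.4
```

```bash
python3 -c "
from h import *
f=shot('wrist');board(f,(570,-371),-.075,110)
f=shot('top');board(f,(570,-371),-.075,110)
go(544.8,-369.2,17,-.075)"
```

```text
board c [ 568.1 -368.1] LxW 186.8 84.9 yaw -0.079 near+70 [ 544.7 -366.3]
board c [ 571.8 -370.5] LxW 213.2 111.3 yaw -0.093 near+70 [ 535.4 -367.1]
at [ 532.3 -256.2  139.2] [-3.141e+00  1.000e-03 -7.400e-02] turn z 0.01 then dp [0.524 2.793 3.055] norm 4.17 t 12.9 op 0.581 gf 47.4
```

Call:
play_rows(
  rows=[
    {"dp": [0.13,0.6,0],"turn": [0,0,0],"fingers": 1},
    {"dp": [0.13,0.8,0],"turn": [0,0,0],"fingers": 1},
    {"dp": [0.13,0.8,0.3],"turn": [0,0,0],"fingers": 1},
    {"dp": [0.13,0.56,0.5],"turn": [0,0,0],"fingers": 1},
    {"dp": [0,0,0.6],"turn": [0,0,0],"fingers": 1},
  ],
)

```text
clock: 13.3
eef_pos: [547.3, -373.0, 84.5]
tcp_rot: [3.138, -0.005, -0.076]
contact_force: [0.4, -0.1, -1.2]
opening: 0.578
grasp_force: 47.5
```

Call:
play_rows(
  rows=[
    {"dp": [0,0,0.6],"turn": [0,0,0],"fingers": 1},
    {"dp": [0,0,0.3],"turn": [0,0,0],"fingers": 1},
    {"dp": [0,0,0.2],"turn": [0,0,0],"fingers": 1},
    {"dp": [0,0,0],"turn": [0,0,0],"fingers": 1},
    {"dp": [0,0,0],"turn": [0,0,0],"fingers": 1},
  ],
)

```text
clock: 13.72
eef_pos: [545.6, -368.6, 39.9]
tcp_rot: [3.141, -0.0, -0.074]
contact_force: [-0.3, 0.5, -0.3]
opening: 0.578
grasp_force: 47.5
```

```bash
python3 -c "
from h import *
f=shot('wrist','w5');
for e in (42,-42): print([np.round(proj(f,(544.7+a*np.cos(.077)+e*np.sin(.077),-367.7-a*np.sin(.077)+e*np.cos(.077),12))) for a in(118,70)])
go(544.7,-367.7,17,-.077)"
```

```text
[array([244.,  27.]), array([251., 122.])]
[array([404.,  27.]), array([397., 122.])]
at [ 546.  -369.    40.5] [ 3.141e+00 -1.000e-03 -7.500e-02] turn z 0.02 then dp [-0.035 -0.03   0.588] norm 0.59 t 13.8 op 0.578 gf 47.5
```

View pics/w5.png

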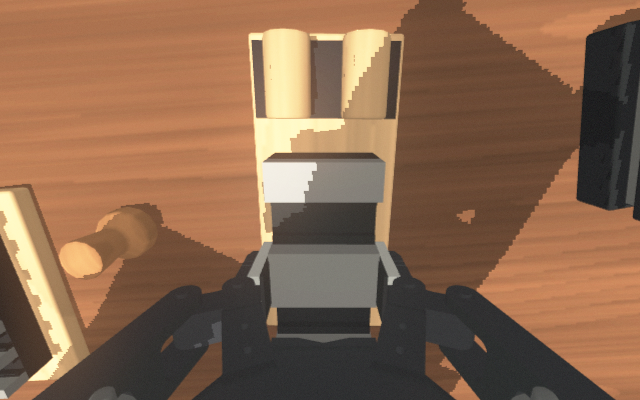

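The board's far corners are at (249,36) and (403,36), so its centre line is at column 326 against 324 for the block. The block needs about 1 mm more to the right and 2 mm nearer, so I'm aiming for (543.7, -370).

```bash
python3 -c "
from h import *
go(543.7,-370,17,-.077)"
```

```text
at [ 546.  -369.    40.5] [ 3.141e+00 -1.000e-03 -7.500e-02] turn z 0.02 then dp [-0.056  0.029  0.588] norm 0.59 t 13.8 op 0.578 gf 47.5
```

Call:
play_rows(
  rows=[
    {"dp": [-0.055,0.03,0.2],"turn": [0,0,0.02],"fingers": 1},
    {"dp": [0,0,0.15],"turn": [0,0,0],"fingers": 1},
    {"dp": [0,0,0.1],"turn": [0,0,0],"fingers": 1},
    {"dp": [0,0,0.07],"turn": [0,0,0],"fingers": 1},
    {"dp": [0,0,0],"turn": [0,0,0],"fingers": 1},
  ],
)

```text
clock: 14.18
eef_pos: [542.4, -369.8, 17.7]
tcp_rot: [-3.141, 0.001, -0.078]
contact_force: [-0.7, -0.3, -1.0]
opening: 0.58
grasp_force: 47.6
```

Call:
play_rows(
  rows=[
    {"dp": [0,0,0],"turn": [0,0,0],"fingers": 1},
    {"dp": [0,0,0],"turn": [0,0,0],"fingers": 1},
  ],
)

```text
clock: 14.35
eef_pos: [542.9, -370.2, 18.6]
tcp_rot: [3.141, -0.0, -0.077]
contact_force: [-0.1, 0.8, -1.5]
opening: 0.578
grasp_force: 47.6
```

```bash
python3 -c "
from h import *
go(543.7,-370,17,-.077)"
```

```text
at [ 542.9 -370.2   18.6] [ 3.141 -0.    -0.077] turn z -0.0 then dp [ 0.018 -0.006  0.039] norm 0.04 t 14.3 op 0.578 gf 47.6
```

Call:
play_rows(
  rows=[
    {"dp": [0.02,0,0.05],"turn": [0,0,0],"fingers": 1},
    {"dp": [0,0,0],"turn": [0,0,0],"fingers": 1},
    {"dp": [0,0,0],"turn": [0,0,0],"fingers": 0},
    {"dp": [0,0,0],"turn": [0,0,0],"fingers": 0},
    {"dp": [0,0,0],"turn": [0,0,0],"fingers": 0},
  ],
)

```text
clock: 14.77
eef_pos: [543.8, -370.3, 16.7]
tcp_rot: [3.141, -0.0, -0.077]
contact_force: [0.2, -0.3, -0.2]
opening: 0.965
grasp_force: 0.0
```

Call:
play_rows(
  rows=[
    {"dp": [0,0,0],"turn": [0,0,0],"fingers": 0},
    {"dp": [0,0,0],"turn": [0,0,0],"fingers": 0},
    {"dp": [0,0,0],"turn": [0,0,0],"fingers": 0},
  ],
)

```text
clock: 15.02
eef_pos: [543.7, -370.2, 16.6]
tcp_rot: [3.142, -0.0, -0.077]
contact_force: [-0.0, -0.2, 0.2]
opening: 1.001
grasp_force: 0.0
```

Call:
play_rows(
  rows=[
    {"dp": [0,0,-0.5],"turn": [0,0,0],"fingers": 0},
    {"dp": [0,0,-0.9],"turn": [0,0,0],"fingers": 0},
    {"dp": [0,0,-0.9],"turn": [0,0,0],"fingers": 0},
    {"dp": [0,0,-0.9],"turn": [0,0,0],"fingers": 0},
    {"dp": [0,0,-0.8],"turn": [0,0,0],"fingers": 0},
  ],
)

```text
clock: 15.43
eef_pos: [543.7, -370.2, 178.8]
tcp_rot: [3.141, -0.001, -0.077]
contact_force: [1.0, -1.4, 0.3]
opening: 1.0
grasp_force: 0.0
```

```bash
python3 -c "
from h import *
f=shot('top');block(f,(544,-370),-.077);block(f,(512,130),.09)
go(513,131.5,180,.09)"
```

```text
block c [ 524.4 -367.2] LxW 70.1 50.3 yaw -0.085 near+70 [ 559.2 -370.1]
block c [513.5 130.6] LxW 109.8 48.8 yaw 0.095 near+70 [528.5 132.1]
at [ 546.5 -372.1  185.6] [ 3.137 -0.008 -0.077] turn z -1.6 then dp [  0.297 -12.615   0.14 ] norm 12.62 t 15.5 op 1.004 gf 0.0
```

Call:
play_rows(
  rows=[
    {"dp": [0,0,0],"turn": [0,0,-0.8],"fingers": 0},
    {"dp": [0,0,0],"turn": [0,0,-0.8],"fingers": 0},
    {"dp": [0.03,-0.5,0],"turn": [0,0,0],"fingers": 0},
    {"dp": [0.03,-0.78,0],"turn": [0,0,0],"fingers": 0},
    {"dp": [0.03,-0.94,0],"turn": [0,0,0],"fingers": 0},
  ],
)

```text
clock: 15.9
eef_pos: [539.1, -281.8, 176.3]
tcp_rot: [3.141, -0.001, 0.088]
contact_force: [0.4, 1.0, 0.1]
opening: 0.992
grasp_force: 0.0
```

Call:
play_rows(
  rows=[
    {"dp": [0.03,-0.94,0],"turn": [0,0,0],"fingers": 0},
    {"dp": [0.03,-0.94,0],"turn": [0,0,0],"fingers": 0},
    {"dp": [0.03,-0.94,0],"turn": [0,0,0],"fingers": 0},
    {"dp": [0.03,-0.94,0],"turn": [0,0,0],"fingers": 0},
    {"dp": [0.03,-0.94,0],"turn": [0,0,0],"fingers": 0},
  ],
)

```text
clock: 16.32
eef_pos: [527.8, -92.0, 176.5]
tcp_rot: [3.142, -0.0, 0.09]
contact_force: [1.3, -0.1, 0.2]
opening: 0.999
grasp_force: 0.0
```

Call:
play_rows(
  rows=[
    {"dp": [0.03,-0.94,0],"turn": [0,0,0],"fingers": 0},
    {"dp": [0.03,-0.94,0],"turn": [0,0,0],"fingers": 0},
    {"dp": [0.03,-0.94,0],"turn": [0,0,0],"fingers": 0},
    {"dp": [0.02,-0.94,0],"turn": [0,0,0],"fingers": 0},
    {"dp": [0,-0.94,0],"turn": [0,0,0],"fingers": 0},
  ],
)

```text
clock: 16.73
eef_pos: [515.4, 95.8, 176.6]
tcp_rot: [-3.142, -0.001, 0.09]
contact_force: [0.7, 0.5, -0.7]
opening: 1.003
grasp_force: 0.0
```

Call:
play_rows(
  rows=[
    {"dp": [0,-0.94,0],"turn": [0,0,0],"fingers": 0},
    {"dp": [0,0,0],"turn": [0,0,0],"fingers": 0},
    {"dp": [0,0,0],"turn": [0,0,0],"fingers": 0},
    {"dp": [0,0,0],"turn": [0,0,0],"fingers": 0},
  ],
)

```text
clock: 17.07
eef_pos: [512.2, 131.4, 176.3]
tcp_rot: [3.141, 0.0, 0.091]
contact_force: [-0.2, 0.8, 0.7]
opening: 1.0
grasp_force: 0.0
```

```bash
python3 -c "
from h import *
f=shot('wrist');block(f,(513,131),.09);board(f,(538,138),.136,110)
go(513,131,60,.09)"
```

```text
block c [513.3 134. ] LxW 109.5 48.8 yaw 0.094 near+70 [528.5 135.4]
board c [537.2 139.8] LxW 185.7 82.4 yaw 0.136 near+70 [514.5 136.7]
at [512.3 130.8 176.4] [3.141 0.    0.09 ] turn z -0.0 then dp [ 0.018 -0.004  2.909] norm 2.91 t 17.1 op 0.997 gf 0.0
```

Call:
play_rows(
  rows=[
    {"dp": [0.01,-0.04,0.4],"turn": [0,0,-0.04],"fingers": 0},
    {"dp": [0,0,0.8],"turn": [0,0,0],"fingers": 0},
    {"dp": [0,0,0.8],"turn": [0,0,0],"fingers": 0},
    {"dp": [0,0,0.6],"turn": [0,0,0],"fingers": 0},
    {"dp": [0,0,0.4],"turn": [0,0,0],"fingers": 0},
  ],
)

```text
clock: 17.53
eef_pos: [511.5, 131.1, 54.1]
tcp_rot: [3.141, 0.003, 0.092]
contact_force: [-0.3, 0.2, 0.4]
opening: 0.998
grasp_force: 0.0
```

Call:
play_rows(
  rows=[
    {"dp": [0,0,0],"turn": [0,0,0],"fingers": 0},
    {"dp": [0,0,0],"turn": [0,0,0],"fingers": 0},
    {"dp": [0,0,0],"turn": [0,0,0],"fingers": 0},
  ],
)

```text
clock: 17.78
eef_pos: [513.5, 132.4, 57.4]
tcp_rot: [-3.141, -0.001, 0.093]
contact_force: [0.9, -0.1, 0.4]
opening: 1.0
grasp_force: 0.0
```

```bash
python3 -c "
from h import *
go(513.2,132.5,16,.094)"
```

```text
at [513.5 132.4  57.4] [-3.141e+00 -1.000e-03  9.300e-02] turn z -0.01 then dp [-0.006 -0.002  1.035] norm 1.04 t 17.8 op 1.0 gf 0.0
```

Call:
play_rows(
  rows=[
    {"dp": [0,0,0.35],"turn": [0,0,0],"fingers": 0},
    {"dp": [0,0,0.33],"turn": [0,0,0],"fingers": 0},
    {"dp": [0,0,0.22],"turn": [0,0,0],"fingers": 0},
    {"dp": [0,0,0.12],"turn": [0,0,0],"fingers": 0},
    {"dp": [0,0,0],"turn": [0,0,0],"fingers": 0},
  ],
)

```text
clock: 18.2
eef_pos: [512.6, 132.9, 15.6]
tcp_rot: [3.142, 0.0, 0.094]
contact_force: [0.0, -0.1, 0.7]
opening: 0.998
grasp_force: 0.0
```

Call:
play_rows(
  rows=[
    {"dp": [0,0,0],"turn": [0,0,0],"fingers": 1},
    {"dp": [0,0,0],"turn": [0,0,0],"fingers": 1},
    {"dp": [0,0,0],"turn": [0,0,0],"fingers": 1},
    {"dp": [0,0,0],"turn": [0,0,0],"fingers": 1},
    {"dp": [0,0,0],"turn": [0,0,0],"fingers": 1},
  ],
)

```text
clock: 18.62
eef_pos: [513.1, 133.3, 16.5]
tcp_rot: [-3.141, -0.001, 0.094]
contact_force: [-1.4, -0.7, 4.7]
opening: 0.574
grasp_force: 46.6
```

Call:
play_rows(
  rows=[
    {"dp": [0,0,0],"turn": [0,0,0],"fingers": 1},
    {"dp": [0,0,0],"turn": [0,0,0],"fingers": 1},
  ],
)

```text
clock: 18.78
eef_pos: [513.2, 133.2, 16.6]
tcp_rot: [-3.141, -0.001, 0.094]
contact_force: [-1.0, 0.3, 5.2]
opening: 0.576
grasp_force: 46.6
```

Call:
play_rows(
  rows=[
    {"dp": [0,0,-0.3],"turn": [0,0,0],"fingers": 1},
    {"dp": [0,0,-0.6],"turn": [0,0,0],"fingers": 1},
    {"dp": [0,0,-0.8],"turn": [0,0,0],"fingers": 1},
    {"dp": [0,0,-0.8],"turn": [0,0,0],"fingers": 1},
    {"dp": [0,0,-0.4],"turn": [0,0,0],"fingers": 1},
  ],
)

```text
clock: 19.2
eef_pos: [514.0, 133.5, 136.0]
tcp_rot: [-3.141, -0.004, 0.094]
contact_force: [0.3, 0.3, -1.0]
opening: 0.575
grasp_force: 47.4
```

Call:
play_rows(
  rows=[
    {"dp": [0,0,0],"turn": [0,0,0],"fingers": 1},
    {"dp": [0,0,0],"turn": [0,0,0],"fingers": 1},
  ],
)

```text
clock: 19.37
eef_pos: [513.1, 133.3, 133.1]
tcp_rot: [-3.141, -0.003, 0.094]
contact_force: [-0.4, -0.2, -1.4]
opening: 0.576
grasp_force: 47.4
```

```bash
python3 -c "
from h import *
go(474.8,351.6,133,.141)"
```

```text
at [513.1 133.3 133.1] [-3.141e+00 -3.000e-03  9.400e-02] turn z -0.45 then dp [-1.820e-01 -5.539e+00  2.000e-03] norm 5.54 t 19.4 op 0.576 gf 47.4
```

Call:
play_rows(
  rows=[
    {"dp": [0,0,0],"turn": [0,0,-0.45],"fingers": 1},
    {"dp": [-0.03,-0.5,0],"turn": [0,0,0],"fingers": 1},
    {"dp": [-0.03,-0.9,0],"turn": [0,0,0],"fingers": 1},
    {"dp": [-0.03,-0.9,0],"turn": [0,0,0],"fingers": 1},
    {"dp": [-0.03,-0.9,0],"turn": [0,0,0],"fingers": 1},
  ],
)

```text
clock: 19.78
eef_pos: [488.4, 259.6, 130.1]
tcp_rot: [3.141, 0.003, 0.14]
contact_force: [0.8, -0.3, -1.5]
opening: 0.575
grasp_force: 47.4
```

Call:
play_rows(
  rows=[
    {"dp": [-0.03,-0.9,0],"turn": [0,0,0],"fingers": 1},
    {"dp": [-0.03,-0.9,0],"turn": [0,0,0],"fingers": 1},
    {"dp": [0,-0.54,0],"turn": [0,0,0],"fingers": 1},
    {"dp": [0,0,0.4],"turn": [0,0,0],"fingers": 1},
    {"dp": [0,0,0.6],"turn": [0,0,0],"fingers": 1},
  ],
)

```text
clock: 20.2
eef_pos: [474.3, 353.6, 91.6]
tcp_rot: [-3.141, -0.002, 0.144]
contact_force: [0.0, -0.6, -2.7]
opening: 0.574
grasp_force: 47.4
```

Call:
play_rows(
  rows=[
    {"dp": [0,0,0.6],"turn": [0,0,0],"fingers": 1},
    {"dp": [0,0,0.45],"turn": [0,0,0],"fingers": 1},
    {"dp": [0,0,0.3],"turn": [0,0,0],"fingers": 1},
    {"dp": [0,0,0],"turn": [0,0,0],"fingers": 1},
    {"dp": [0,0,0],"turn": [0,0,0],"fingers": 1},
  ],
)

```text
clock: 20.62
eef_pos: [473.6, 350.9, 36.7]
tcp_rot: [3.14, 0.002, 0.141]
contact_force: [-0.1, -0.6, -0.7]
opening: 0.573
grasp_force: 47.3
```

```bash
python3 -c "
from h import *
f=shot('wrist','w6')
for e in (42,-42): print([np.round(proj(f,(474.8+a*np.cos(.141)-e*np.sin(.141),351.6+a*np.sin(.141)+e*np.cos(.141),12))) for a in(118,70)])
go(474.8,351.6,17.2,.141)"
```

```text
[array([243.,  20.]), array([250., 118.])]
[array([407.,  20.]), array([399., 118.])]
at [474.3 351.4  37.7] [3.141 0.    0.141] turn z 0.0 then dp [ 0.013 -0.002  0.514] norm 0.51 t 20.7 op 0.568 gf 47.3
```

View pics/w6.png

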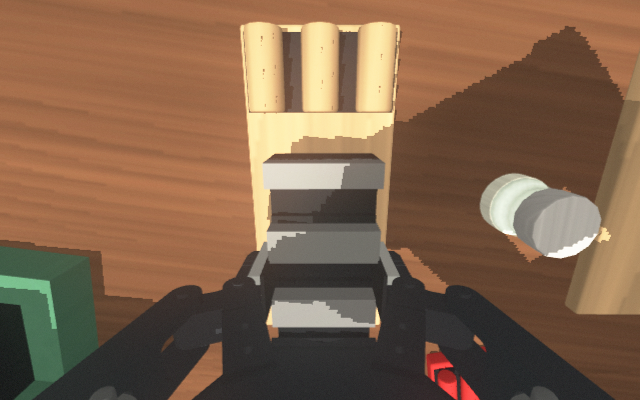

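Far corners of the three-dowel stand are at (242,26) and (400,26), centred on column 321, with the block on 324. That calls for about 1 mm left. The jar at (545,220) is clear.

Call:
play_rows(
  rows=[
    {"dp": [0.015,-0.02,0.2],"turn": [0,0,0],"fingers": 1},
    {"dp": [0,0,0.15],"turn": [0,0,0],"fingers": 1},
    {"dp": [0,0,0.08],"turn": [0,0,0],"fingers": 1},
    {"dp": [0,0,0.05],"turn": [0,0,0],"fingers": 1},
    {"dp": [0,0,0],"turn": [0,0,0],"fingers": 1},
  ],
)

```text
clock: 21.08
eef_pos: [474.5, 352.2, 18.1]
tcp_rot: [3.141, 0.001, 0.141]
contact_force: [0.0, -0.4, -2.0]
opening: 0.575
grasp_force: 47.4
```

Call:
play_rows(
  rows=[
    {"dp": [0,0,0],"turn": [0,0,0],"fingers": 1},
    {"dp": [0,0,0],"turn": [0,0,0],"fingers": 1},
  ],
)

```text
clock: 21.25
eef_pos: [474.8, 352.4, 18.7]
tcp_rot: [-3.141, -0.0, 0.141]
contact_force: [-0.3, 0.3, -1.3]
opening: 0.571
grasp_force: 47.4
```

```bash
python3 -c "
from h import *
go(474.8,352.2,17.2,.141)"
```

```text
at [474.8 352.4  18.7] [-3.141 -0.     0.141] turn z 0.0 then dp [-0.002  0.005  0.037] norm 0.04 t 21.2 op 0.571 gf 47.4
```

Call:
play_rows(
  rows=[
    {"dp": [0,0,0.045],"turn": [0,0,0],"fingers": 1},
    {"dp": [0,0,0],"turn": [0,0,0],"fingers": 1},
    {"dp": [0,0,0],"turn": [0,0,0],"fingers": 0},
    {"dp": [0,0,0],"turn": [0,0,0],"fingers": 0},
    {"dp": [0,0,0],"turn": [0,0,0],"fingers": 0},
  ],
)

```text
clock: 21.67
eef_pos: [474.9, 352.5, 16.9]
tcp_rot: [-3.141, -0.0, 0.141]
contact_force: [-0.7, 0.1, 0.4]
opening: 0.963
grasp_force: 0.0
```

Call:
play_rows(
  rows=[
    {"dp": [0,0,0],"turn": [0,0,0],"fingers": 0},
    {"dp": [0,0,0],"turn": [0,0,0],"fingers": 0},
    {"dp": [0,0,0],"turn": [0,0,0],"fingers": 0},
  ],
)

```text
clock: 21.92
eef_pos: [474.8, 352.4, 16.7]
tcp_rot: [-3.142, -0.0, 0.141]
contact_force: [0.3, 0.3, 0.5]
opening: 1.002
grasp_force: 0.0
```

Call:
play_rows(
  rows=[
    {"dp": [0,0,-0.5],"turn": [0,0,0],"fingers": 0},
    {"dp": [0,0,-0.9],"turn": [0,0,0],"fingers": 0},
    {"dp": [0,0,-0.9],"turn": [0,0,0],"fingers": 0},
    {"dp": [0,0,-0.9],"turn": [0,0,0],"fingers": 0},
    {"dp": [0,0,-0.8],"turn": [0,0,0],"fingers": 0},
  ],
)

```text
clock: 22.33
eef_pos: [474.8, 352.4, 179.0]
tcp_rot: [-3.141, -0.001, 0.141]
contact_force: [1.3, 0.1, 0.2]
opening: 1.003
grasp_force: 0.0
```

Call:
play_rows(
  rows=[
    {"dp": [0,0,0],"turn": [0,0,0],"fingers": 0},
    {"dp": [0,0,0],"turn": [0,0,0],"fingers": 0},
  ],
)

```text
clock: 22.5
eef_pos: [475.8, 353.1, 178.9]
tcp_rot: [-3.139, -0.004, 0.141]
contact_force: [0.0, 1.0, -1.4]
opening: 1.001
grasp_force: 0.0
```

```bash
python3 -c "
from h import *
f=shot('top','t7'); block(f,(544,-370),-.077);block(f,(515,-135),0)
go(515,-134.7,176,-.005)"
```

```text
block c [ 544.4 -368.4] LxW 110.4 51.2 yaw -0.08 near+70 [ 559.2 -369.6]
block c [ 515.9 -134. ] LxW 107.9 50.6 yaw -0.006 near+70 [ 531.9 -134.1]
at [474.7 352.4 177. ] [-3.141e+00 -1.000e-03  1.410e-01] turn z 1.4 then dp [ 1.067 12.172  0.025] norm 12.22 t 22.6 op 1.002 gf 0.0
```

View pics/t7.png

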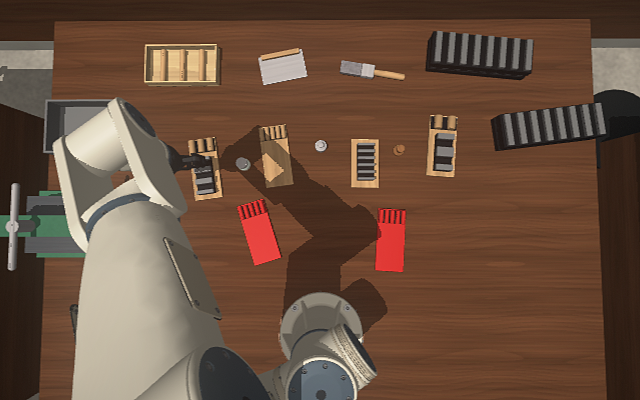

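mould_two is now on the two-dowel stand (442,147), mould_three on the three-dowel stand (205,170), and mould_five is parked at (365,163). The five-dowel stand (276,155) is free, so mould_five comes next.

Call:
play_rows(
  rows=[
    {"dp": [0,0,0],"turn": [0,0,0.7],"fingers": 0},
    {"dp": [0,0,0],"turn": [0,0,0.7],"fingers": 0},
    {"dp": [0.08,0.5,0],"turn": [0,0,0],"fingers": 0},
    {"dp": [0.08,0.8,0],"turn": [0,0,0],"fingers": 0},
    {"dp": [0.08,0.92,0],"turn": [0,0,0],"fingers": 0},
  ],
)

```text
clock: 22.97
eef_pos: [482.8, 263.0, 174.5]
tcp_rot: [3.14, 0.003, -0.003]
contact_force: [0.8, -0.2, -0.6]
opening: 0.997
grasp_force: 0.0
```

Call:
play_rows(
  rows=[
    {"dp": [0.08,0.92,0],"turn": [0,0,0],"fingers": 0},
    {"dp": [0.08,0.92,0],"turn": [0,0,0],"fingers": 0},
    {"dp": [0.08,0.92,0],"turn": [0,0,0],"fingers": 0},
    {"dp": [0.08,0.92,0],"turn": [0,0,0],"fingers": 0},
    {"dp": [0.08,0.92,0],"turn": [0,0,0],"fingers": 0},
  ],
)

```text
clock: 23.38
eef_pos: [497.5, 77.5, 174.8]
tcp_rot: [3.141, 0.003, -0.005]
contact_force: [0.2, 0.4, 0.6]
opening: 0.999
grasp_force: 0.0
```

Call:
play_rows(
  rows=[
    {"dp": [0.08,0.92,0],"turn": [0,0,0],"fingers": 0},
    {"dp": [0.08,0.92,0],"turn": [0,0,0],"fingers": 0},
    {"dp": [0.08,0.92,0],"turn": [0,0,0],"fingers": 0},
    {"dp": [0.08,0.92,0],"turn": [0,0,0],"fingers": 0},
    {"dp": [0.03,0.92,0],"turn": [0,0,0],"fingers": 0},
  ],
)

```text
clock: 23.8
eef_pos: [510.8, -106.3, 174.8]
tcp_rot: [-3.141, 0.003, -0.005]
contact_force: [0.1, 0.1, -0.1]
opening: 0.996
grasp_force: 0.0
```

Call:
play_rows(
  rows=[
    {"dp": [0,0.75,0],"turn": [0,0,0],"fingers": 0},
    {"dp": [0,0,0.4],"turn": [0,0,0],"fingers": 0},
    {"dp": [0,0,0.8],"turn": [0,0,0],"fingers": 0},
    {"dp": [0,0,0.8],"turn": [0,0,0],"fingers": 0},
    {"dp": [0,0,0.5],"turn": [0,0,0],"fingers": 0},
  ],
)

```text
clock: 24.22
eef_pos: [508.9, -134.3, 72.5]
tcp_rot: [-3.14, 0.005, -0.006]
contact_force: [-0.5, 0.0, -0.2]
opening: 0.998
grasp_force: 0.0
```

Call:
play_rows(
  rows=[
    {"dp": [0,0,0.3],"turn": [0,0,0],"fingers": 0},
    {"dp": [0,0,0],"turn": [0,0,0],"fingers": 0},
    {"dp": [0,0,0],"turn": [0,0,0],"fingers": 0},
    {"dp": [0,0,0],"turn": [0,0,0],"fingers": 0},
  ],
)

```text
clock: 24.55
eef_pos: [511.7, -134.6, 64.6]
tcp_rot: [-3.141, 0.001, -0.005]
contact_force: [-0.1, -0.8, -0.2]
opening: 1.001
grasp_force: 0.0
```

```bash
python3 -c "
from h import *
go(515,-134.7,16.3,-.005)"
```

```text
at [ 511.7 -134.6   64.6] [-3.141e+00  1.000e-03 -5.000e-03] turn z -0.0 then dp [0.082 0.002 1.207] norm 1.21 t 24.6 op 1.001 gf 0.0
```

Call:
play_rows(
  rows=[
    {"dp": [0.08,0,0.4],"turn": [0,0,0],"fingers": 0},
    {"dp": [0,0,0.4],"turn": [0,0,0],"fingers": 0},
    {"dp": [0,0,0.27],"turn": [0,0,0],"fingers": 0},
    {"dp": [0,0,0.14],"turn": [0,0,0],"fingers": 0},
    {"dp": [0,0,0],"turn": [0,0,0],"fingers": 0},
  ],
)

```text
clock: 24.97
eef_pos: [514.5, -134.5, 15.7]
tcp_rot: [-3.141, 0.001, -0.005]
contact_force: [-1.3, -0.5, 0.8]
opening: 1.002
grasp_force: 0.0
```

Call:
play_rows(
  rows=[
    {"dp": [0,0,0],"turn": [0,0,0],"fingers": 1},
    {"dp": [0,0,0],"turn": [0,0,0],"fingers": 1},
    {"dp": [0,0,0],"turn": [0,0,0],"fingers": 1},
    {"dp": [0,0,0],"turn": [0,0,0],"fingers": 1},
    {"dp": [0,0,0],"turn": [0,0,0],"fingers": 1},
  ],
)

```text
clock: 25.38
eef_pos: [515.6, -134.8, 17.2]
tcp_rot: [3.141, -0.001, -0.005]
contact_force: [-1.3, 0.4, 5.5]
opening: 0.576
grasp_force: 46.8
```

Call:
play_rows(
  rows=[
    {"dp": [0,0,0],"turn": [0,0,0],"fingers": 1},
    {"dp": [0,0,0],"turn": [0,0,0],"fingers": 1},
  ],
)

```text
clock: 25.55
eef_pos: [515.6, -134.9, 17.2]
tcp_rot: [3.141, -0.001, -0.005]
contact_force: [-1.4, 0.4, 5.2]
opening: 0.574
grasp_force: 46.8
```

Call:
play_rows(
  rows=[
    {"dp": [0,0,-0.3],"turn": [0,0,0],"fingers": 1},
    {"dp": [0,0,-0.6],"turn": [0,0,0],"fingers": 1},
    {"dp": [0,0,-0.8],"turn": [0,0,0],"fingers": 1},
    {"dp": [0,0,-0.8],"turn": [0,0,0],"fingers": 1},
    {"dp": [0,0,-0.4],"turn": [0,0,0],"fingers": 1},
  ],
)

```text
clock: 25.97
eef_pos: [516.4, -135.1, 136.7]
tcp_rot: [3.141, -0.004, -0.005]
contact_force: [0.7, -0.6, -0.4]
opening: 0.576
grasp_force: 47.2
```

Call:
play_rows(
  rows=[
    {"dp": [0,0,0],"turn": [0,0,0],"fingers": 1},
    {"dp": [0,0,0],"turn": [0,0,0],"fingers": 1},
  ],
)

```text
clock: 26.13
eef_pos: [515.5, -134.8, 133.7]
tcp_rot: [3.141, -0.003, -0.005]
contact_force: [-0.3, -0.5, -2.1]
opening: 0.575
grasp_force: 47.2
```

```bash
python3 -c "
from h import *
go(514.2,134.8,133,.136)"
```

```text
at [ 515.5 -134.8  133.7] [ 3.141e+00 -3.000e-03 -5.000e-03] turn z -1.35 then dp [ 0.88  -6.683  0.017] norm 6.74 t 26.1 op 0.575 gf 47.2
```

Call:
play_rows(
  rows=[
    {"dp": [0,0,0],"turn": [0,0,-0.67],"fingers": 1},
    {"dp": [0,0,0],"turn": [0,0,-0.68],"fingers": 1},
    {"dp": [0.11,-0.5,0],"turn": [0,0,0],"fingers": 1},
    {"dp": [0.11,-0.9,0],"turn": [0,0,0],"fingers": 1},
    {"dp": [0.11,-0.9,0],"turn": [0,0,0],"fingers": 1},
  ],
)

```text
clock: 26.55
eef_pos: [514.4, -41.4, 130.8]
tcp_rot: [-3.141, 0.003, 0.134]
contact_force: [0.9, 0.7, -2.1]
opening: 0.574
grasp_force: 47.2
```

Call:
play_rows(
  rows=[
    {"dp": [0.11,-0.9,0],"turn": [0,0,0],"fingers": 1},
    {"dp": [0.11,-0.9,0],"turn": [0,0,0],"fingers": 1},
    {"dp": [0.11,-0.9,0],"turn": [0,0,0],"fingers": 1},
    {"dp": [0.11,-0.9,0],"turn": [0,0,0],"fingers": 1},
    {"dp": [0.11,-0.78,0],"turn": [0,0,0],"fingers": 1},
  ],
)

```text
clock: 26.97
eef_pos: [512.0, 136.7, 130.8]
tcp_rot: [3.141, 0.003, 0.137]
contact_force: [0.3, -0.8, -1.7]
opening: 0.573
grasp_force: 47.2
```

Call:
play_rows(
  rows=[
    {"dp": [0,0,0.4],"turn": [0,0,0],"fingers": 1},
    {"dp": [0,0,0.6],"turn": [0,0,0],"fingers": 1},
    {"dp": [0,0,0.6],"turn": [0,0,0],"fingers": 1},
    {"dp": [0,0,0.45],"turn": [0,0,0],"fingers": 1},
    {"dp": [0,0,0.25],"turn": [0,0,0],"fingers": 1},
  ],
)

```text
clock: 27.38
eef_pos: [511.0, 134.3, 36.9]
tcp_rot: [3.141, 0.005, 0.137]
contact_force: [-0.3, -1.4, -1.7]
opening: 0.573
grasp_force: 47.3
```

Call:
play_rows(
  rows=[
    {"dp": [0,0,0],"turn": [0,0,0],"fingers": 1},
    {"dp": [0,0,0],"turn": [0,0,0],"fingers": 1},
    {"dp": [0,0,0],"turn": [0,0,0],"fingers": 1},
  ],
)

```text
clock: 27.63
eef_pos: [514.0, 134.9, 40.8]
tcp_rot: [-3.142, -0.001, 0.136]
contact_force: [0.5, 0.4, -1.0]
opening: 0.573
grasp_force: 47.2
```

```bash
python3 -c "
from h import *
f=shot('wrist','w8')
for e in (42,-42): print([np.round(proj(f,(514.2+a*np.cos(.136)-e*np.sin(.136),134.8+a*np.sin(.136)+e*np.cos(.136),12))) for a in(118,70)])
go(514.7,134.8,17.7,.136)"
```

```text
[array([246.,  26.]), array([253., 120.])]
[array([405.,  26.]), array([398., 120.])]
at [514.3 134.9  41.2] [-3.141e+00 -1.000e-03  1.360e-01] turn z -0.0 then dp [0.009 0.004 0.586] norm 0.59 t 27.7 op 0.577 gf 47.2
```

View pics/w8.png

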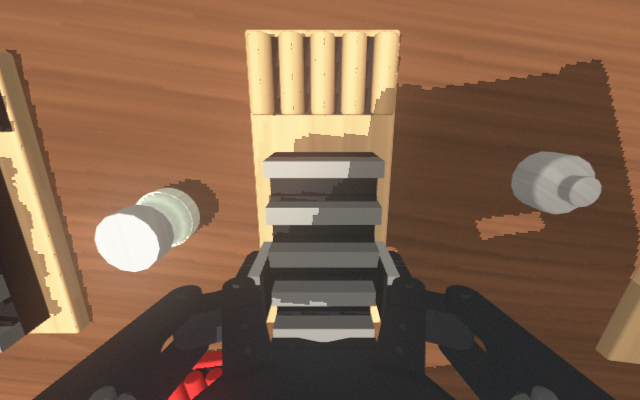

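The five-dowel stand's far corners are at (246,31) and (400,31), centred on column 323 against 324 for the block, so it is aligned. I'll lower and release.

Call:
play_rows(
  rows=[
    {"dp": [0.02,0,0.2],"turn": [0,0,0],"fingers": 1},
    {"dp": [0,0,0.2],"turn": [0,0,0],"fingers": 1},
    {"dp": [0,0,0.1],"turn": [0,0,0],"fingers": 1},
    {"dp": [0,0,0.06],"turn": [0,0,0],"fingers": 1},
    {"dp": [0,0,0],"turn": [0,0,0],"fingers": 1},
  ],
)

```text
clock: 28.1
eef_pos: [514.1, 134.8, 17.5]
tcp_rot: [3.142, 0.001, 0.136]
contact_force: [0.3, 0.2, -1.0]
opening: 0.573
grasp_force: 47.4
```

Call:
play_rows(
  rows=[
    {"dp": [0,0,0],"turn": [0,0,0],"fingers": 1},
    {"dp": [0,0,0],"turn": [0,0,0],"fingers": 1},
  ],
)

```text
clock: 28.27
eef_pos: [514.4, 134.9, 17.8]
tcp_rot: [3.142, 0.0, 0.136]
contact_force: [-0.3, 0.1, -1.7]
opening: 0.572
grasp_force: 47.4
```

```bash
python3 -c "
from h import *
go(514.9,134.8,17.5,.136)"
```

```text
at [514.4 134.9  17.8] [3.142 0.    0.136] turn z 0.0 then dp [0.013 0.005 0.007] norm 0.02 t 28.3 op 0.572 gf 47.4
```

Call:
play_rows(
  rows=[
    {"dp": [0.01,0,0.01],"turn": [0,0,0],"fingers": 1},
    {"dp": [0,0,0],"turn": [0,0,0],"fingers": 1},
    {"dp": [0,0,0],"turn": [0,0,0],"fingers": 0},
    {"dp": [0,0,0],"turn": [0,0,0],"fingers": 0},
    {"dp": [0,0,0],"turn": [0,0,0],"fingers": 0},
  ],
)

```text
clock: 28.68
eef_pos: [515.0, 135.0, 17.6]
tcp_rot: [-3.142, -0.0, 0.136]
contact_force: [0.4, 0.6, -0.9]
opening: 0.967
grasp_force: 0.0
```

Call:
play_rows(
  rows=[
    {"dp": [0,0,0],"turn": [0,0,0],"fingers": 0},
    {"dp": [0,0,0],"turn": [0,0,0],"fingers": 0},
    {"dp": [0,0,0],"turn": [0,0,0],"fingers": 0},
  ],
)

```text
clock: 28.93
eef_pos: [514.8, 135.0, 17.5]
tcp_rot: [-3.142, -0.0, 0.136]
contact_force: [-0.3, -0.6, -0.5]
opening: 1.001
grasp_force: 0.0
```

Call:
play_rows(
  rows=[
    {"dp": [0,0,-0.5],"turn": [0,0,0],"fingers": 0},
    {"dp": [0,0,-0.9],"turn": [0,0,0],"fingers": 0},
    {"dp": [0,0,-0.9],"turn": [0,0,0],"fingers": 0},
    {"dp": [0,0,-0.9],"turn": [0,0,0],"fingers": 0},
    {"dp": [0,0,-0.9],"turn": [0,0,0],"fingers": 0},
  ],
)

```text
clock: 29.35
eef_pos: [514.4, 134.9, 183.2]
tcp_rot: [3.142, 0.0, 0.136]
contact_force: [1.2, 0.5, -0.5]
opening: 0.998
grasp_force: 0.0
```

Call:
play_rows(
  rows=[
    {"dp": [-0.8,0.3,-0.2],"turn": [0,0,0],"fingers": 0},
    {"dp": [-0.8,0.4,-0.2],"turn": [0,0,0],"fingers": 0},
    {"dp": [-0.8,0.4,0],"turn": [0,0,0],"fingers": 0},
    {"dp": [-0.5,0.3,0],"turn": [0,0,0],"fingers": 0},
    {"dp": [0,0,0],"turn": [0,0,0],"fingers": 0},
  ],
)

```text
clock: 29.77
eef_pos: [403.2, 61.8, 197.2]
tcp_rot: [3.141, 0.003, 0.136]
contact_force: [0.2, 0.8, -1.2]
opening: 0.995
grasp_force: 0.0
```

```bash
python3 -c "
from h import *
f=shot('top')
block(f,(475,352),.141);block(f,(515,135),.136);block(f,(544,-369),-.077)
p=f['pixels'][100:215,175:475]; cv2.imwrite('pics/fin.png',cv2.resize(p,None,fx=2.6,fy=2.6,interpolation=cv2.INTER_CUBIC)[:,:,::-1])
go(400,100,200,.136)"
```

```text
block c [475.  349.9] LxW 109.4 51.3 yaw 0.141 near+70 [490.2 352. ]
block c [510.  135.9] LxW 120.2 74.7 yaw 0.121 near+70 [519.9 137.1]
block c [ 544.4 -368.4] LxW 110.4 51.2 yaw -0.08 near+70 [ 559.2 -369.6]
at [405.8  62.8 197.7] [3.142 0.    0.135] turn z -0.01 then dp [-0.017 -0.94  -0.058] norm 0.94 t 29.8 op 1.0 gf 0.0
```

View pics/fin.png

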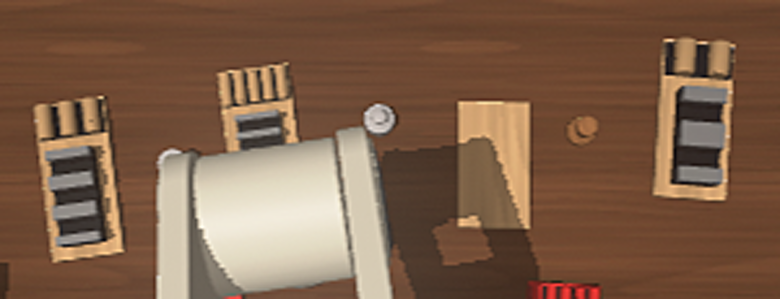

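The crop shows two→right and three→left seated, and the spare board empty at (493,165). The arm hides mould_five at (260,130), so I'll move aside for a last check.

Call:
play_rows(
  rows=[
    {"dp": [0,0.6,-0.4],"turn": [0,0,0],"fingers": 0},
    {"dp": [0,0.9,0],"turn": [0,0,0],"fingers": 0},
    {"dp": [0,0.9,0],"turn": [0,0,0],"fingers": 0},
    {"dp": [0,0.9,0],"turn": [0,0,0],"fingers": 0},
    {"dp": [0,0.9,0],"turn": [0,0,0],"fingers": 0},
  ],
)

```text
clock: 30.23
eef_pos: [431.6, -104.2, 213.9]
tcp_rot: [3.141, -0.002, 0.137]
contact_force: [0.6, -0.0, 0.1]
opening: 1.001
grasp_force: 0.0
```

Call:
play_rows(
  rows=[
    {"dp": [0,0.5,0],"turn": [0,0,0],"fingers": 0},
    {"dp": [0,0,0],"turn": [0,0,0],"fingers": 0},
    {"dp": [0,0,0],"turn": [0,0,0],"fingers": 0},
  ],
)

```text
clock: 30.48
eef_pos: [433.9, -123.2, 213.3]
tcp_rot: [-3.141, -0.0, 0.134]
contact_force: [0.5, -0.4, -1.1]
opening: 0.999
grasp_force: 0.0
```

```bash
python3 -c "
from h import *
f=shot('top')
block(f,(475,352),.141);block(f,(515,135),.136);board(f,(500,355),.141,150);board(f,(538,138),.136,150)
p=f['pixels'][100:215,175:475]; cv2.imwrite('pics/fin2.png',cv2.resize(p,None,fx=2.6,fy=2.6,interpolation=cv2.INTER_CUBIC)[:,:,::-1])"
```

```text
block c [475.  350.2] LxW 109.4 50.5 yaw 0.14 near+70 [490.1 352.4]
block c [516.  133.4] LxW 110.1 48.7 yaw 0.149 near+70 [530.8 135.6]Traceback (most recent call last):
  File "<string>", line 4, in <module>
    block(f,(475,352),.141);block(f,(515,135),.136);board(f,(500,355),.141,150);board(f,(538,138),.136,150)
                                                    ~~~~~^^^^^^^^^^^^^^^^^^^^^^
  File "h.py", line 45, in board
    hsv=cv2.cvtColor(f['pixels'],cv2.COLOR_RGB2HSV); rect(f,cv2.inRange(hsv,(16,40,v),(30,170,255)),xy,12,hl,54,yaw,'board')
                                                     ~~~~^^^^^^^^^^^^^^^^^^^^^^^^^^^^^^^^^^^^^^^^^^^^^^^^^^^^^^^^^^^^^^^^^^^
  File "h.py", line 39, in rect
    w=np.array([ray(f,u,v,z) for u,v in cv2.findNonZero(mm).reshape(-1,2)],np.float32)
                                        ^^^^^^^^^^^^^^^^^^^^^^^^^^^
AttributeError: 'NoneType' object has no attribute 'reshape'
```

All three blocks measure within about 2 mm of their stand centres and within about 0.015 rad of lengthwise, so I'm handing in.

```bash
python3 -c "
from rig import r
print(r.sign_off())"
```

```text
the job is handed in; nothing more can be done
None
```

I swapped the three mould blocks onto their matching stands, left the spare board empty and handed the job in at about 31 s; my last top-camera measurements put each block within about 2 mm of its stand's centre and within about 0.015 rad of lengthwise.

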